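Mark an angle bracket in the lever press

ROBOT

A 6-joint arm with a two-finger parallel gripper is mounted at the origin on the work surface. World frame = base frame: x ahead of the robot, y to its left, z up, the work surface at z = 0. Lengths are in m, angles in degrees, forces in N, time in s.
With the tool pointing down it reaches from about 0.35 to 0.875 m from the base axis. Payload 4.2 kg.
Tool frame: the origin (TCP) lies at the centre of the arm's flange, where the gripper is bolted on; the fingertips stand 182 mm ahead of it and the grasp point (between the pads) lies 164 mm ahead of it (r.nose_length is the distance from the TCP to the fingertips, in m); z points along the fingers, y is the line along which they close (so a half turn about z gives the same grasp; the last joint's range is limited). The gripper opens to 87 mm and grips with 3 to 60 N. Pads are 19 mm wide; open, the fingers measure 117 mm over their backs; the gripper's body (75 mm by 190 mm) begins 51 mm behind the grasp point.
Start: joints at [87.926, 22.042, 0.453, 0, -68.411, -14.817], TCP at [0.182, 0.598, 0.405] pointing down, gripper open.
Joint ranges: [-179.83, 179.83], [-69.29, 118.12], [-61.27, 80.66], [-181.25, 117.63], [-171.15, -9.14], [-177.46, 177.46]. Speed limits (degrees/s): [159.86, 159.86, 180, 180, 180, 180].

INTERFACE

Orientations are given as a 3x3 rotation matrix whose columns are the frame's x, y, z axes.
In Python, from station import r, vision gives the robot as it stands. The module is installed in compiled form; this text tells all that it offers.
- The arm moves only by the shell command python3 -m creep 'ROWS'. ROWS is JSON, a list of rows, each a list of 7 numbers: the opening, from -1 (shut) to 1 (fully open), then the shift along the tool's x, y, z in mm, then the turn, a rotation vector about the tool's x, y, z in degrees. A call has 1 to 8 rows; each row is the pose to reach, as a shift and turn from the pose commanded when the call began, along the tool's axes at that moment; what a row does not reach only later rows make up. A row lasts 1/12 s, in which the tool goes at most 41.7 mm and 7.16 degrees, less where a joint would pass 70% of its speed; a pose out of reach is approached as far as the arm can. A call with a gripper value outside its range is refused whole. The fingers move at their own pace and stop on an object; the grip force is fixed at half the most. Time passes only in rows, so rows that repeat a pose let the fingers close. It gives the time, the measured TCP pose, the force, the opening and the grip force at its end, in the units of the state.
- r.sense(): the state, without advancing time (a new reading comes with each control period).
- vision.capture(name): name is "side" or "top" or "wrist"; returns (picture, depth): 420x560x3 uint8, red, green, blue; 420x560 float32, m along the optical axis (not along the pixel's ray), 0 where there is no reading.
- vision.camera_model(name): a dict with "vertical_fov" (degrees; the focal length in pixels is half the picture's height over the tangent of half this angle, whatever the lens; pixels are square), "cx", "cy" (the principal point, pixels), "extrinsics" (4x4, takes a point from camera to world coordinates); the wrist camera has in their place "mount" (4x4, takes a point from camera to tool coordinates, whose origin is the TCP and whose axes are the flange's). Camera axes: x right, y down, z forward; pixel columns grow to the right and rows downward; lengths in m; the calibration is good to about 2 mm. The wrist camera is an equidistant fisheye: a pixel r from the principal point sees the ray r / f radians off the axis. A picture is of the moment at which its call begins: read the wrist's pose just before it. camera_model takes no time and is no camera call.
- r.finish_job(): hands the job in; it is judged then, once.
Trained networks look in the newest picture that a camera, given by its name, has taken for a name from the list of things; names that differ only in an ending like _2 or _b are one class to them, and where a whole thing is asked for, a point or a joint stands for the part that bears it (a point fixed in the world has none). Each returns a list of dicts, best first, with "conf" (0 to 1); they miss things now and then, are a little off and sometimes report something else, mostly with a low value. They report only what shows in the picture. A call takes as long as a camera call. They do not tell look-alikes from the thing itself.
- vision.find_in(camera, thing): "uv" ([column, row] in pixels, amid what is visible of it).
- vision.cut_out(camera, thing): "region" (420x560 bool, what is visible of it) and "uv" ([column, row] in pixels, amid what is visible of it).
The state is a dict: "time_s": time; "joints": joint angles; "joint_velocities": joint speeds; "effort": joint torques, N m; "tcp_pos": TCP position; "ee_rot": TCP orientation; "wrist_force": force on the tool from outside, world axes, zero at the start; "moment": the same for the moment, N m; "gripper_width": opening from 0.0 (shut) to 1.0 (fully open); "gripper_force": force on a finger pad.
Only numpy, scipy, OpenCV 4.12 (cv2) and the standard library are available. Lean on these libraries where they do the work, as an engineer would, in place of code of your own. Each camera call takes 0.05 s, during which the arm holds its last target. There are 200 camera calls.

TASK

Slide the aluminium angle bracket out from under the two stacked boxes, leaving the boxes stacked where they are, and lay it flat in the channel of the lever marking press, its flat end back against the stop and its upturned flange towards the open front of the press. Then push the press's sprung lever all the way down, hold it there for half a second, and ease it back up under control all the way to its top stop, taking a couple of seconds and never letting it snap back. Do not knock over or push about anything else on the bench.

Things in the scene. Friction and masses are not known exactly. Their poses are not given: they have to be found in the camera images.
- bracket_flange (a point): Grip point on the flange of the loose aluminium angle bracket (L shape, 0.19 kg): mid-width, mid-thickness, 30 mm above the underside. Flat leg 140 long (x) x 60 wide x 6 mm thick; at its -x end a flange 60 wide, 8 thick, top 51 mm above the underside. x runs from flange to flat end (136 mm from flange middle), z up. Starts on the table, leg under the boxes, flange 50-65 mm in front of the rack.
- bracket_mark (a point): Point on the same bracket that must lie over the press's marking spot: on the underside of the leg, mid-width, 40 mm from the flat end, 96 mm from the flange's middle. Same axes.
- rack: Fixed low aluminium rack holding the boxes. Origin on the table at the front face of its board, mid-width; x points into the rack. Board 8 mm thick, 152 wide, from 12 to 50 mm above the table: the bracket's leg passes below it, the boxes do not. Cheeks 30 mm high run back 100 mm, 136 mm apart; back and top open. Pull the bracket out along -x of the rack; about 100 mm brings it clear.
- case_low_center (a point): Centre of the lower of two equal light grey closed boxes with a black band (85 mm in x, 110 mm in y, 45 mm high, 0.11 kg). It rests on the bracket's leg just behind the rack's board, which holds it back when the bracket is pulled; it then drops 6 mm to the table.
- case_high_center (a point): Centre of the upper box, same size, which rests loose on the lower one.
- press: Fixed grey lever marking press. Origin on the table under its marking spot; x goes inwards from its open front to the stop, y towards the hinge column. Column: y 55 to 115 mm, x within 45 mm, 115 mm high. The lever crosses over the bed along y (x within 13 mm), so the leg must slide in under it from the front; with the lever up its ram ends about 75 mm above the table.
- press_spot (a point): Marking spot, on the floor of the press's bed, 25 mm above the table; axes of the press. The bed is a channel 76 mm wide between lips 6 mm high, from x = -75 to +40 mm, where a steel stop 14 mm high closes it. With the leg between the lips and its flat end at the stop, the bracket's mark point is over this spot and the flange overhangs the front edge by about 20 mm.
- lever_grip (a point): Middle of the black handle of the press's lever (26 mm wide in press x, 24 thick, 75 long); moves with the lever. The lever runs from its pivot towards the press's -y, 180 mm from pivot to this point, which is about 186 mm above the table with the lever up and 100 mm with it down. Pinch it from above across its 26 mm width, or push it down.
- lever_pivot (a point): Point on the lever's pivot axis, between the cheeks of the column: y = 75 mm in the press frame, 100 mm above the table. Axes of the press; the lever turns about its x.
- lever (a joint): Angle of the lever: 0 = fully up (0.5 rad above level, pressed to its top stop by the spring), 0.5 rad = fully down at its stop, lever level, ram 1 to 2 mm over the bracket's leg. A spring drives it up: about 6 N at the handle at the top, 13 N at the bottom; let go, it snaps up.
- can: A bystander: upright spray can, 66 mm diameter, 170 mm tall; origin at the middle of its underside; stands between the rack and the press.
- jar: A bystander: jar, 56 mm diameter, 80 mm tall; origin at the middle of its underside; stands beside the front of the rack.
- oil: A bystander: white oil bottle with a black cap, 52 mm diameter, 120 mm tall; origin at the middle of its underside; stands in front of the press, on the handle's side.
- tape: A bystander: roll of grey tape lying flat, 100 mm diameter, 48 mm high; origin at the middle of its underside.
- battery: A bystander: black battery pack 75 x 115 x 63 mm; origin at the middle of its underside.
- mug: A bystander: white mug, 80 mm diameter, 95 mm tall; origin at the middle of its underside.
- hammer: A bystander: hammer 260 mm long lying on the table; origin under its middle.
There are look-alikes about, which are no part of the job. Leave any red look-alike of the part that bears case_high_center alone.

How it is judged:
By the outcome, as a careful person would: the job done as asked, in the order asked, and still so for the second after the job is handed in, with the robot touching nothing.
It also fails if it takes over 64 s, if anything falls off the work surface, if the arm or the gripper's body presses on something with over 40 N, if the wrist force passes 120 N, or if a joint passes its speed limit or range.

## Working session

There is one attempt and no reset: what is moved stays moved. The work goes in short steps, Python scripts to look and compute and a shell command to move; the robot and the scene stay as the last step left them, time stands still between calls to the robot, and variables do not carry over. Pictures are saved under pics/ and viewed, at most 10 in all, crops included, and the job is handed in when it is done.

```bash
mkdir -p pics; ls; cat > h.py <<'E'
import numpy as np, cv2
from station import r, vision
def ray(name,uv):
    m=vision.camera_model(name); f=210/np.tan(np.radians(m["vertical_fov"])/2)
    d=np.array([(uv[0]-m["cx"])/f,(uv[1]-m["cy"])/f])
    if name!="wrist": return np.array([d[0],d[1],1.]),m
    t=np.hypot(*d); 
    return np.array([d[0]*np.sinc(t/np.pi)**1,d[1]*np.sinc(t/np.pi),np.cos(t)]),m
def ext(name,m,s=None):
    if name!="wrist": return np.array(m["extrinsics"])
    s=s or r.sense(); T=np.eye(4); T[:3,:3]=np.array(s["ee_rot"]); T[:3,3]=s["tcp_pos"]; return T@np.array(m["mount"])
def pt(name,uv,depth,s=None):
    d,m=ray(name,uv); E=ext(name,m,s); p=d/d[2]*depth; return E[:3,:3]@p+E[:3,3]
def onz(name,uv,z,s=None):
    d,m=ray(name,uv); E=ext(name,m,s); w=E[:3,:3]@d; return E[:3,3]+w*(z-E[2,3])/w[2]
def cloud(name,depth,s=None):
    m=vision.camera_model(name); f=210/np.tan(np.radians(m["vertical_fov"])/2)
    v,u=np.mgrid[0:420,0:560]; a=(u-m["cx"])/f; b=(v-m["cy"])/f
    if name=="wrist":
        t=np.hypot(a,b)+1e-9; k=np.tan(np.minimum(t,1.5))/t; a=a*k; b=b*k
    P=np.stack([a*depth,b*depth,depth],-1); E=ext(name,m,s); P=P@E[:3,:3].T+E[:3,3]; P[depth<=0]=np.nan; return P
def save(n,im): cv2.imwrite(f"pics/{n}.png",im[:,:,::-1])
E
python3 - <<'E'
from h import *
for c in ["top","side"]:
    im,d=vision.capture(c); save(c+"0",im); P=cloud(c,d); np.save(c+"P.npy",P)
    for t in ["bracket_flange","rack","case_low_center","case_high_center","press","lever_grip","can","jar","oil","tape","battery","mug","hammer"]:
        for o in vision.cut_out(c,t)[:3]:
            if o["conf"]<.3: continue
            q=P[o["region"]]; print(c,t,round(o["conf"],2),np.round(o["uv"]),"med",np.round(np.nanmedian(q,0),3),"lo",np.round(np.nanpercentile(q,3,axis=0),3),"hi",np.round(np.nanpercentile(q,97,axis=0),3))
print(r.sense()["time_s"],r.sense()["ee_rot"],r.nose_length)
E
```

```text
pics
top bracket_flange 0.78 [203. 217.] med [0.566 0.296 0.004] lo [ 0.536  0.268 -0.004] hi [0.601 0.327 0.051]
top bracket_flange 0.43 [212. 202.] med [0.622 0.264 0.046] lo [0.615 0.241 0.023] hi [0.691 0.332 0.054]
top rack 0.73 [210. 207.] med [0.608 0.266 0.034] lo [0.601 0.22  0.003] hi [0.69  0.369 0.052]
top case_low_center 0.5 [215. 203.] med [0.622 0.266 0.046] lo [0.616 0.24  0.028] hi [0.69  0.333 0.054]
top case_high_center 0.65 [202. 187.] med [0.661 0.3   0.094] lo [0.623 0.249 0.068] hi [0.703 0.354 0.1  ]
top case_high_center 0.65 [162. 185.] med [0.678 0.469 0.043] lo [0.628 0.417 0.004] hi [0.737 0.522 0.049]
top press 0.95 [342. 212.] med [ 0.585 -0.211  0.034] lo [ 0.527 -0.321  0.013] hi [ 0.641 -0.124  0.201]
top press 0.61 [371. 254.] med [ 0.44  -0.324  0.08 ] lo [ 0.419 -0.358  0.001] hi [ 0.464 -0.308  0.122]
top lever_grip 0.94 [352. 208.] med [ 0.593 -0.248  0.15 ] lo [ 0.568 -0.337  0.001] hi [ 0.632 -0.146  0.206]
top can 0.88 [287. 193.] med [ 0.635 -0.017  0.166] lo [ 0.617 -0.046  0.031] hi [0.674 0.008 0.173]
top jar 0.67 [240. 227.] med [0.531 0.
[... 2036 characters left out ...]
66 -0.332  0.12 ]
side oil 0.66 [311. 405.] med [ 0.538 -0.549  0.024] lo [ 0.442 -0.58   0.013] hi [ 0.568 -0.506  0.028]
side tape 0.73 [214. 256.] med [ 0.381 -0.031  0.031] lo [ 0.335 -0.069 -0.002] hi [0.429 0.024 0.051]
side battery 0.74 [327. 235.] med [ 0.74  -0.07   0.046] lo [ 0.709 -0.1    0.008] hi [0.777 0.    0.066]
side mug 0.85 [218. 143.] med [0.463 0.49  0.06 ] lo [0.406 0.476 0.007] hi [0.498 0.558 0.093]
side hammer 0.88 [310. 409.] med [ 0.538 -0.548  0.024] lo [ 0.443 -0.579  0.01 ] hi [ 0.567 -0.504  0.028]
1.4 [[ 9.56869332e-01 -2.90518644e-01  2.52309574e-06]
 [-2.90518643e-01 -9.56869331e-01 -3.22060684e-05]
 [ 1.17707363e-05  3.00839928e-05 -9.99999999e-01]] 0.1822
```

```bash
python3 - <<'E'
from h import *
a=cv2.imread("pics/top0.png")[140:280,100:460]; a=cv2.resize(a,(800,311),interpolation=cv2.INTER_CUBIC)
b=cv2.imread("pics/side0.png")[110:410,180:360]
b=cv2.resize(b,(480,800)) ; b=cv2.imread("pics/side0.png")[120:320,200:440]; b=cv2.resize(b,(346,288))
o=np.zeros((600,800,3),np.uint8); o[:311]=a; o[311:599,:346]=b; 
P=np.concatenate([np.load(c+"P.npy").reshape(-1,3) for c in ["top","side"]])
def rect(n,x,y,z):
    q=P[(P[:,0]>x[0])&(P[:,0]<x[1])&(P[:,1]>y[0])&(P[:,1]<y[1])&(P[:,2]>z[0])&(P[:,2]<z[1])]
    print(n,len(q),cv2.minAreaRect((q[:,:2]*1000).astype(np.float32)), q[:,2].mean())
    return q
rect("case top",(.58,.76),(.2,.4),(.09,.11))
rect("flange",(.5,.592),(.25,.35),(.045,.056))
rect("board",(.595,.63),(.2,.39),(.045,.056))
rect("bed",(.5,.66),(-.27,-.08),(.02,.03))
q=rect("lever",(.5,.7),(-.4,-.08),(.11,.22))
print(np.polyfit(q[:,1],q[:,0],1),np.percentile(q,[1,99],axis=0))
rect("column",(.5,.7),(-.2,-.05),(.105,.125))
cv2.imwrite("pics/a1.png",o)
E
```

```text
case top 1073 ((666.396484375, 300.7043151855469), (116.41645050048828, 88.64002227783203), 89.84435272216797) 0.09552558390804095
flange 58 ((543.6771850585938, 294.9153137207031), (9.033590316772461, 62.477230072021484), 1.3414195775985718) 0.05013604243811138
board 245 ((615.8700561523438, 292.30877685546875), (25.005971908569336, 154.8502197265625), 1.032668113708496) 0.04953944250838041
bed 1334 ((587.4248657226562, -195.82334899902344), (165.3997039794922, 119.1067123413086), 76.95128631591797) 0.02474818019078806
lever 1057 ((586.657470703125, -232.89939880371094), (222.96633911132812, 67.27085876464844), 72.28557586669922) 0.15673206216690513
[0.19753116 0.64137999] [[ 0.56545321 -0.34340253  0.11063939]
 [ 0.6423819  -0.13099492  0.20974102]]
column 412 ((618.2566528320312, -122.2196044921875), (158.65623474121094, 70.06138610839844), 80.09095001220703) 0.11376687858309403
```

View pics/a1.png

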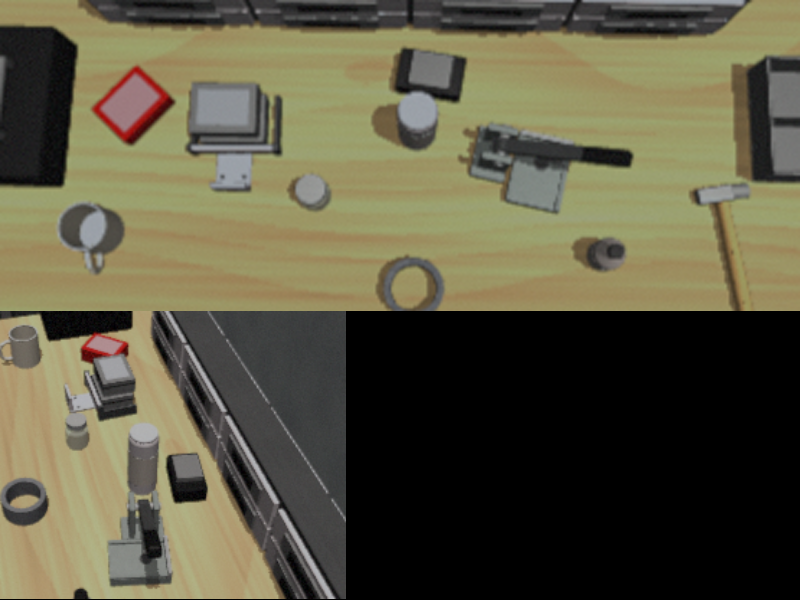

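```bash
python3 -m creep '[[1,40,17,0,0,0,-6],[1,75,32,0,0,0,-12],[1,110,46,0,0,0,-18.1],[1,145,61,0,0,0,-18.1],[1,180,76,0,0,0,-18.1],[1,215,91,0,0,0,-18.1],[1,250,106,0,0,0,-18.1],[1,285,121,0,0,0,-18.1]]'; python3 - <<'E'
from h import *
s=r.sense(); print(s["tcp_pos"],np.array(s["ee_rot"]).round(3).tolist(),s["time_s"])
print(vision.camera_model("wrist"))
T=np.array(s["ee_rot"]).T@(np.array([.545,.295,.32])-s["tcp_pos"]); print("to go mm",T*1000)
E
```

```text
time_s: 2.07
tcp_pos: [0.4202, 0.398, 0.4051]
ee_rot: [[1.0, 0.021, 0.0], [0.021, -1.0, 0.0], [0.0, -0.0, -1.0]]
wrist_force: [-0.8, 1.4, -0.1]
gripper_width: 0.996
gripper_force: 0.0
[0.42021719 0.39800073 0.40507823] [[1.0, 0.021, 0.0], [0.021, -1.0, 0.0], [0.0, -0.0, -1.0]] 2.0667
{'vertical_fov': 65.70646984690485, 'cx': 281.11289854201857, 'cy': 209.03549416438378, 'mount': array([[-4.64387309e-04, -9.60969351e-01, -2.76654460e-01,
         7.45551424e-02],
       [ 9.99999825e-01, -5.47313355e-04,  2.22530780e-04,
         3.41082652e-04],
       [-3.65261940e-04, -2.76654308e-01,  9.60969438e-01,
         1.93174295e-02],
       [ 0.00000000e+00,  0.00000000e+00,  0.00000000e+00,
         1.00000000e+00]])}
to go mm [122.51152375 105.69305143  85.07708646]
```

```bash
python3 -m creep '[[1,35,30,10,0,0,0],[1,65,56,25,0,0,0],[1,95,82,42,0,0,0],[1,122,105,58,0,0,0],[1,122,105,60,0,0,0],[1,122,105,60,0,0,0]]'; python3 - <<'E'
from h import *
s=r.sense(); im,d=vision.capture("wrist"); save("w1",im); P=cloud("wrist",d,s); np.save("w1P.npy",P)
for o in vision.cut_out("wrist","bracket_flange")[:2]:
    q=P[o["region"]]; print(o["conf"],o["uv"],np.nanmedian(q,0))
q=P.reshape(-1,3)
def rect(n,x,y,z):
    k=q[(q[:,0]>x[0])&(q[:,0]<x[1])&(q[:,1]>y[0])&(q[:,1]<y[1])&(q[:,2]>z[0])&(q[:,2]<z[1])]
    if len(k): print(n,len(k),cv2.minAreaRect((k[:,:2]*1000).astype(np.float32)),k[:,2].mean(),np.percentile(k,[2,98],axis=0).round(4).tolist())
rect("flange",(.5,.592),(.22,.37),(.047,.054))
rect("leg",(.53,.598),(.22,.37),(.004,.01))
rect("board",(.595,.63),(.2,.39),(.047,.0512))
rect("case",(.61,.76),(.2,.4),(.09,.12))
print(s["tcp_pos"],s["time_s"])
E
```

```text
time_s: 2.57
tcp_pos: [0.5446, 0.2949, 0.3424]
ee_rot: [[1.0, 0.017, -0.003], [0.017, -1.0, -0.003], [-0.003, 0.003, -1.0]]
wrist_force: [0.7, -0.1, -1.0]
gripper_width: 0.999
gripper_force: 0.0
0.72 [279.7, 176.1] [0.56541703 0.29902923 0.00712593]
flange 677 ((544.507568359375, 297.3268127441406), (7.73973274230957, 59.226505279541016), 1.084527850151062) 0.051412729559237313 [[0.5407, 0.2687, 0.0473], [0.5484, 0.3259, 0.0532]]
leg 3084 ((572.5388793945312, 298.3631591796875), (50.24445724487305, 60.46277618408203), 0.7609553337097168) 0.006782026331750377 [[0.5484, 0.27, 0.0053], [0.5971, 0.3268, 0.0083]]
board 2323 ((614.5689697265625, 295.060791015625), (22.19965171813965, 154.95596313476562), 1.5913848876953125) 0.049598460790546806 [[0.6037, 0.2205, 0.0473], [0.623, 0.3694, 0.0511]]
case 17102 ((664.778076171875, 303.8022766113281), (84.71807098388672, 110.90731048583984), 0.031166866421699524) 0.0967491431203946 [[0.6258, 0.2516, 0.0948], [0.7035, 0.3556, 0.0983]]
[0.54462391 0.2949439  0.34238755] 2.5667
```

View pics/w1.png

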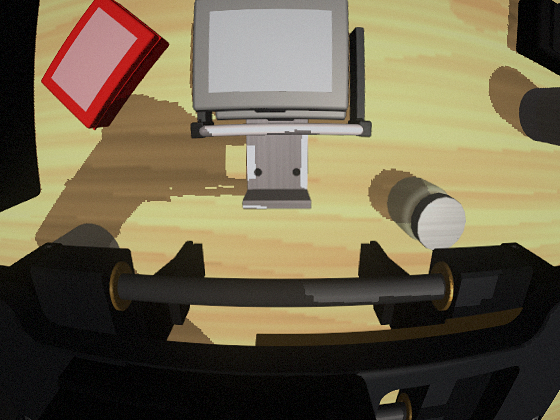

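```bash
python3 -m creep '[[1,1,-1,25,0,0,0],[1,1,-2,60,0,0,0],[1,1,-2.5,95,0,0,0],[1,1,-2.5,125,0,0,0],[1,1,-2.5,143,0,0,0],[1,1,-2.5,150,0,0,0],[1,1,-2.5,152,0,0,0],[-1,1,-2.5,152,0,0,0]]'; python3 -m creep '[[-1,0,0,0,0,0,0],[-1,0,0,0,0,0,0],[-1,0,0,0,0,0,0],[-1,0,0,0,0,0,0],[-1,0,0,0,0,0,0]]'
```

```text
time_s: 3.33
tcp_pos: [0.5442, 0.3008, 0.1939]
ee_rot: [[1.0, 0.023, 0.002], [0.023, -1.0, 0.001], [0.002, -0.001, -1.0]]
wrist_force: [0.1, -0.5, 0.4]
gripper_width: 0.972
gripper_force: 0.0
time_s: 3.75
tcp_pos: [0.5444, 0.2995, 0.1938]
ee_rot: [[1.0, 0.021, 0.001], [0.021, -1.0, 0.001], [0.001, -0.001, -1.0]]
wrist_force: [-1.5, -0.5, 4.7]
gripper_width: 0.685
gripper_force: 30.0
```

```bash
python3 -m creep '[[-1,-2,0,0,0,0,0],[-1,-6,0,0,0,0,0],[-1,-10,0,0,0,0,0],[-1,-15,0,0,0,0,0],[-1,-20,0,0,0,0,0],[-1,-25,0,0,0,0,0],[-1,-30,0,0,0,0,0],[-1,-35,0,0,0,0,0]]';python3 -m creep '[[-1,-5,0,0,0,0,0],[-1,-10,0,0,0,0,0],[-1,-15,0,0,0,0,0],[-1,-20,0,0,0,0,0],[-1,-25,0,0,0,0,0],[-1,-30,0,0,0,0,0],[-1,-35,0,0,0,0,0],[-1,-40,0,0,0,0,0]]';python3 -m creep '[[-1,-5,0,0,0,0,0],[-1,-10,0,0,0,0,0],[-1,-15,0,0,0,0,0],[-1,-20,0,0,0,0,0],[-1,-25,0,0,0,0,0],[-1,-30,0,0,0,0,0],[-1,-34,0,0,0,0,0],[-1,-36,0,0,0,0,0]]'
python3 - <<'E'
from h import *
s=r.sense(); im,d=vision.capture("wrist"); save("w2",im); P=cloud("wrist",d,s)
q=P.reshape(-1,3)
def rect(n,x,y,z):
    k=q[(q[:,0]>x[0])&(q[:,0]<x[1])&(q[:,1]>y[0])&(q[:,1]<y[1])&(q[:,2]>z[0])&(q[:,2]<z[1])]
    if len(k): print(n,len(k),cv2.minAreaRect((k[:,:2]*1000).astype(np.float32)),k[:,2].mean())
rect("leg",(.44,.598),(.25,.35),(.004,.015))
rect("case",(.61,.76),(.2,.4),(.08,.12))
E
```

```text
time_s: 4.42
tcp_pos: [0.5099, 0.2996, 0.1938]
ee_rot: [[1.0, 0.022, 0.004], [0.022, -1.0, 0.003], [0.004, -0.003, -1.0]]
wrist_force: [5.7, -0.2, 3.4]
gripper_width: 0.685
gripper_force: 30.0
time_s: 5.08
tcp_pos: [0.4693, 0.2985, 0.1938]
ee_rot: [[1.0, 0.022, 0.002], [0.022, -1.0, 0.002], [0.002, -0.002, -1.0]]
wrist_force: [3.9, 1.5, 6.3]
gripper_width: 0.687
gripper_force: 30.0
time_s: 5.75
tcp_pos: [0.4331, 0.2977, 0.1937]
ee_rot: [[1.0, 0.022, 0.002], [0.022, -1.0, 0.002], [0.002, -0.002, -1.0]]
wrist_force: [3.5, 0.3, 6.4]
gripper_width: 0.681
gripper_force: 30.0
leg 27147 ((504.87152099609375, 298.0985412597656), (129.94418334960938, 76.58360290527344), 0.33233851194381714) 0.006882339288269203
```

View pics/w2.png

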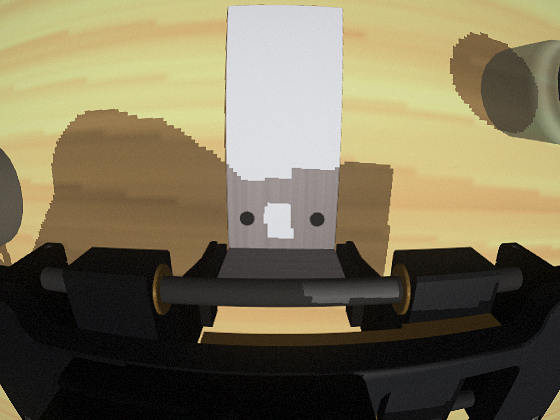

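```bash
python3 -m creep '[[-1,0,0,-5,0,0,0],[-1,0,0,-15,0,0,0],[-1,-5,0,-30,0,0,0],[-1,-10,0,-50,0,0,0],[-1,-15,0,-70,0,0,0],[-1,-20,0,-90,0,0,0],[-1,-25,0,-105,0,0,0],[-1,-25,0,-110,0,0,0]]'
python3 - <<'E'
from h import *
s=r.sense(); im,d=vision.capture("wrist"); P=cloud("wrist",d,s)
q=P.reshape(-1,3)
R=np.array(s["ee_rot"]); 
k=(q-s["tcp_pos"])@R; k=k[(abs(k[:,1])<.025)&(k[:,0]>.01)&(k[:,0]<.135)&(k[:,2]>.14)&(k[:,2]<.21)]
print("leg slope,z", np.polyfit(k[:,0],k[:,2],1), len(k), s["wrist_force"])
im,d=vision.capture("top"); Q=cloud("top",d).reshape(-1,3); save("top2",im)
k=Q[(Q[:,0]>.6)&(Q[:,0]<.76)&(Q[:,1]>.2)&(Q[:,1]<.4)&(Q[:,2]>.075)]; print(cv2.minAreaRect((k[:,:2]*1000).astype(np.float32)),np.median(k[:,2]))
k=P.reshape(-1,3);k=k[(k[:,0]>.6)&(k[:,0]<.76)&(k[:,1]>.2)&(k[:,1]<.4)&(k[:,2]>.075)]; print(len(k), len(k) and (cv2.minAreaRect((k[:,:2]*1000).astype(np.float32)),np.median(k[:,2])))
E
```

```text
time_s: 6.47
tcp_pos: [0.4072, 0.2962, 0.3046]
ee_rot: [[1.0, 0.021, -0.0], [0.021, -1.0, 0.001], [-0.0, -0.001, -1.0]]
wrist_force: [0.3, 0.2, -0.8]
gripper_width: 0.682
gripper_force: 30.0
leg slope,z [0.00463828 0.18693927] 22078 [ 0.26767208  0.24378893 -0.76679947]
((660.380126953125, 304.920654296875), (87.14850616455078, 111.26214599609375), 2.3063011169433594) 0.08870941301372626
0 0
```

```bash
python3 -m creep '[[-1,-3,20,0,0,0,0],[-1,-7,55,0,0,0,0],[-1,-10,92,0,0,0,0],[-1,-14,130,0,0,0,0],[-1,-18,168,0,0,0,2],[-1,-22,206,0,0,0,5],[-1,-25,244,0,0,0,9],[-1,-28,282,0,0,0,13]]'; python3 - <<'E'
from h import *
s=r.sense(); print(np.array(s["ee_rot"]).T@(np.array([.38,-.155,.305])-s["tcp_pos"])*1000)
E
```

```text
time_s: 7.23
tcp_pos: [0.3849, 0.0122, 0.3014]
ee_rot: [[0.978, -0.208, -0.004], [-0.208, -0.978, -0.001], [-0.003, 0.002, -1.0]]
wrist_force: [0.6, -0.0, -0.8]
gripper_width: 0.682
gripper_force: 30.0
[ 29.87970884 164.55313051  -3.36273896]
```

```bash
python3 -m creep '[[-1,7,35,0,0,0,0],[-1,13,70,0,0,0,0],[-1,20,105,0,0,0,0],[-1,26,140,0,0,0,0],[-1,29,158,0,0,0,0],[-1,30,163,0,0,0,0],[-1,30,163,0,0,0,0],[-1,30,163,0,0,0,0]]'; python3 - <<'E'
from h import *
s=r.sense(); im,d=vision.capture("wrist"); save("w3",im); P=cloud("wrist",d,s); np.save("w3P.npy",P)
print(s["tcp_pos"],s["time_s"])
q=P.reshape(-1,3); R=np.array(s["ee_rot"]); t=(q-s["tcp_pos"])@R
def rect(n,x,y,z):
    k=q[(q[:,0]>x[0])&(q[:,0]<x[1])&(q[:,1]>y[0])&(q[:,1]<y[1])&(q[:,2]>z[0])&(q[:,2]<z[1])]
    if len(k): print(n,len(k),cv2.minAreaRect((k[:,:2]*1000).astype(np.float32)),k[:,2].mean())
rect("bed",(.48,.7),(-.29,-.08),(.02,.034))
rect("floor",(.48,.7),(-.29,-.08),(.0235,.0275))
rect("lips",(.48,.7),(-.29,-.08),(.029,.034))
rect("stop",(.48,.7),(-.29,-.08),(.036,.042))
rect("column",(.5,.7),(-.18,-.05),(.11,.125))
rect("handle",(.5,.7),(-.4,-.25),(.15,.22))
E
```

```text
time_s: 7.9
tcp_pos: [0.3819, -0.1514, 0.3018]
ee_rot: [[0.979, -0.205, -0.002], [-0.205, -0.979, 0.0], [-0.002, 0.0, -1.0]]
wrist_force: [0.6, 0.3, -1.6]
gripper_width: 0.688
gripper_force: 30.0
[ 0.38193112 -0.15137223  0.30184761] 7.9
bed 1489 ((535.2240600585938, -217.63815307617188), (92.91575622558594, 23.62481117248535), 78.9564208984375) 0.026847085406075537
floor 1104 ((533.1539306640625, -220.5329132080078), (82.07740020751953, 23.5504093170166), 81.61566925048828) 0.02564020535463844
lips 310 ((532.6636352539062, -217.2115478515625), (92.57723236083984, 22.11113739013672), 81.56212615966797) 0.031664654077466964
column 1750 ((510.2881164550781, -164.25918579101562), (31.488540649414062, 20.598539352416992), 89.78704071044922) 0.11397521801808248
```

View pics/w3.png

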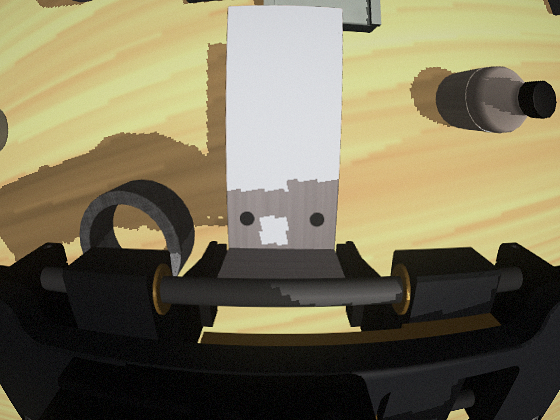

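```bash
python3 - <<'E'
from h import *
for n in ["topP","sideP","w3P"]:
    q=np.load(n+".npy").reshape(-1,3); q=q[~np.isnan(q[:,0])]
    box=lambda x,y,z: q[(q[:,0]>x[0])&(q[:,0]<x[1])&(q[:,1]>y[0])&(q[:,1]<y[1])&(q[:,2]>z[0])&(q[:,2]<z[1])]
    for lab,y in [("lever",(-.36,-.18)),("handle",(-.4,-.27))]:
        k=box((.53,.66),y,(.128,.22))
        if len(k)>20:
            vx,vy,x0,y0=cv2.fitLine((k[:,:2]*1000).astype(np.float32),cv2.DIST_HUBER,0,.01,.01).ravel(); print(n,lab,len(k),"yaw",-np.degrees(np.arctan(vx/vy)),x0,y0, "end y", np.percentile(k[:,1],1))
    k=box((.48,.7),(-.32,-.05),(.015,.032)); 
    for yaw in [-12,-13]:
        a=np.radians(yaw); u=np.c_[k[:,0]*np.cos(a)+k[:,1]*np.sin(a),-k[:,0]*np.sin(a)+k[:,1]*np.cos(a)]
        print(n,yaw,"u pct",np.percentile(u,[.5,2,50,98,99.5],axis=0).round(4).tolist())
    # front edge: min u per y-bin
    b=[(round(c,3),round(np.percentile(u[(abs(u[:,1]-c)<.008),0],3),4)) for c in np.arange(-.15,-.0,.015) if (abs(u[:,1]-c)<.008).sum()>8]
    print(" front u(v) at -13",b)
    b=[(round(c,3),round(np.percentile(u[(abs(u[:,0]-c)<.008),1],3),4)) for c in np.arange(.53,.7,.015) if (abs(u[:,0]-c)<.008).sum()>8]
    print(" right v(u) at -13",b)
    k=box((.5,.7),(-.2,-.05),(.108,.12)); 
    if len(k): u=np.c_[k[:,0]*np.cos(a)+k[:,1]*np.sin(a),-k[:,0]*np.sin(a)+k[:,1]*np.cos(a)]; print(" col",len(k),np.percentile(u,[2,50,98],axis=0).round(4).tolist())
E
```

```text
topP lever 374 yaw -11.893249 586.895 -267.17752 end y -0.3383152423695594
topP handle 190 yaw -12.900196 579.4096 -303.99844 end y -0.34194866831929704
topP -12 u pct [[0.5562, -0.1465], [0.5572, -0.1443], [0.6002, -0.0892], [0.67, 0.0118], [0.6718, 0.0137]]
topP -13 u pct [[0.5575, -0.1362], [0.559, -0.1336], [0.6012, -0.079], [0.6712, 0.023], [0.6735, 0.0247]]
 front u(v) at -13 [(np.float64(-0.135), np.float64(0.5598)), (np.float64(-0.12), np.float64(0.5608)), (np.float64(-0.105), np.float64(0.5609)), (np.float64(-0.09), np.float64(0.5603)), (np.float64(-0.075), np.float64(0.5604)), (np.float64(-0.06), np.float64(0.5592)), (np.float64(-0.045), np.float64(0.5574)), (np.float64(-0.03), np.float64(0.5858)), (np.float64(-0.015), np.float64(0.5851))]
 right v(u) at -13 [(np.float64(0.56), np.float64(-0.1345)), (np.float64(0.575), np.float64(-0.1344)), (np.float64(0.59), np.float64(-0.1323)), (np.float64(0.605), np.float64(-0.1311)), (np.float64(0.62), np.float64(-0.132)), (np.float64(0.635), np.float64(-0.1307)), (np.float64(0.65), np.float64(-0.1305)), (np.float64(0.665), np.float64(
[... 1336 characters left out ...]
5578, -0.1459], [0.572, -0.1252], [0.579, -0.0624], [0.5802, -0.0567]]
w3P -13 u pct [[0.5597, -0.1371], [0.5601, -0.136], [0.5737, -0.1153], [0.5813, -0.0524], [0.5825, -0.0468]]
 front u(v) at -13 [(np.float64(-0.135), np.float64(0.5603)), (np.float64(-0.12), np.float64(0.56)), (np.float64(-0.105), np.float64(0.5598)), (np.float64(-0.09), np.float64(0.5733)), (np.float64(-0.075), np.float64(0.5731)), (np.float64(-0.06), np.float64(0.5735)), (np.float64(-0.045), np.float64(0.5716))]
 right v(u) at -13 [(np.float64(0.56), np.float64(-0.1361)), (np.float64(0.575), np.float64(-0.1348)), (np.float64(0.59), np.float64(-0.1339))]
 col 2541 [[0.5232, -0.0797], [0.5337, -0.0521], [0.5411, -0.0324]]
```

```bash
python3 -m creep '[[-1,5,-20,-25,0,0,0],[-1,20,-40,-45,0,0,0],[-1,45,-60,-60,0,0,0],[-1,70,-75,-64,0,0,0],[-1,88,-79,-64,0,0,0],[-1,95,-79,-64,0,0,0],[-1,95,-79,-64,0,0,0]]'; python3 - <<'E'
from h import *
s=r.sense(); im,d=vision.capture("wrist"); save("w4",im); P=cloud("wrist",d,s); np.save("w4P.npy",P)
print(s["tcp_pos"],s["time_s"])
q=P.reshape(-1,3); q=q[~np.isnan(q[:,0])]
a=np.radians(-12); u=np.c_[q[:,0]*np.cos(a)+q[:,1]*np.sin(a),-q[:,0]*np.sin(a)+q[:,1]*np.cos(a),q[:,2]]
for n,zl,zh in [("floor",.0235,.0275),("lip",.0295,.033),("stop",.037,.041)]:
    k=u[(u[:,2]>zl)&(u[:,2]<zh)&(u[:,0]>.54)&(u[:,0]<.69)&(u[:,1]>-.17)&(u[:,1]<-.03)]
    print(n,len(k),len(k) and (cv2.minAreaRect((k[:,:2]*1000).astype(np.float32)),np.percentile(k[:,:2],[2,98],axis=0).round(4).tolist()))
for c in np.arange(.56,.7,.012):
    k=u[(abs(u[:,0]-c)<.005)&(u[:,1]>-.17)&(u[:,1]<-.03)]
    f=k[(k[:,2]>.023)&(k[:,2]<.0278),1]; l=k[(k[:,2]>.029)&(k[:,2]<.033),1]
    if len(f)>5: print(round(c,3),"floor v",np.percentile(f,[2,98]).round(4),"lips",np.percentile(l,[2,98]).round(4) if len(l) else 0)
E
```

```text
time_s: 8.53
tcp_pos: [0.4925, -0.0922, 0.366]
ee_rot: [[0.979, -0.202, -0.001], [-0.202, -0.979, 0.0], [-0.001, 0.0, -1.0]]
wrist_force: [-0.4, 0.0, -2.3]
gripper_width: 0.682
gripper_force: 30.0
[ 0.49248365 -0.09221976  0.36600016] 8.5333
floor 5235 (((615.0465087890625, -97.28376007080078), (114.982421875, 85.76569366455078), 0.21957139670848846), [[0.5593, -0.1382], [0.6366, -0.0656]])
lip 1001 (((615.7614135742188, -100.93170166015625), (115.44977569580078, 93.28752136230469), 0.46283695101737976), [[0.5593, -0.1468], [0.67, -0.0551]])
stop 413 (((676.4580078125, -101.76638793945312), (81.6058578491211, 9.151881217956543), 89.99518585205078), [[0.6722, -0.1334], [0.6807, -0.0631]])
0.56 floor v [-0.1387 -0.066 ] lips [-0.1467 -0.0551]
0.572 floor v [-0.1387 -0.0647] lips [-0.1468 -0.0554]
0.584 floor v [-0.1384 -0.0654] lips [-0.1465 -0.0549]
0.596 floor v [-0.1384 -0.0649] lips [-0.1464 -0.0554]
0.608 floor v [-0.1378 -0.0654] lips [-0.1465 -0.0552]
0.62 floor v [-0.1382 -0.069 ] lips [-0.1466 -0.1386]
0.632 floor v [-0.1379 -0.0656] lips [-0.1457 -0.0544]
0.644 floor v [-0.135  -0.1164] lips 0
```

View pics/w4.png

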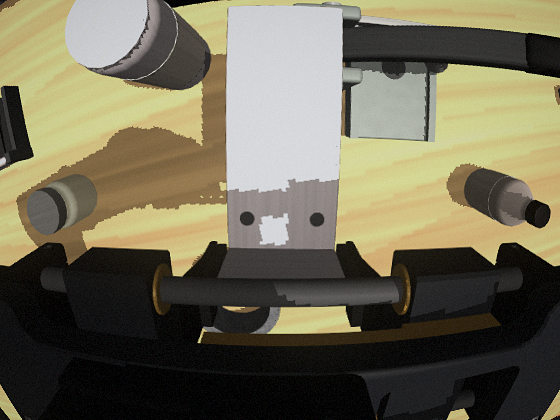

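```bash
python3 - <<'E'
from h import *
for n in ["w3P","w4P"]:
    q=np.load(n+".npy").reshape(-1,3)
    for z in [(.105,.13),(.03,.09)]:
        k=q[(q[:,0]>.4)&(q[:,0]<.49)&(q[:,1]<-.29)&(q[:,1]>-.39)&(q[:,2]>z[0])&(q[:,2]<z[1])]
        if len(k)>5: v=.2079*k[:,0]+.9781*k[:,1]; print(n,z,len(k),np.percentile(k,[2,98],axis=0).round(3).tolist(),"v",np.percentile(v,[2,98]))
q=np.load("w4P.npy").reshape(-1,3); R=np.array(r.sense()["ee_rot"]); t=(q-[.49248,-.09222,.366])@R
k=t[(t[:,2]>.17)&(t[:,2]<.2)&(t[:,0]>.02)&(abs(t[:,1])<.05)]
print("leg",np.percentile(k[:,:2],[.5,99.5],axis=0)); print(cv2.minAreaRect((k[:,:2]*1000).astype(np.float32)))
E
python3 -m creep '[[-1,-20,5,0,0,0,0.3],[-1,-55,12,0,0,0,0.3],[-1,-85,35,0,0,0,0.3],[-1,-99,65,5,0,0,0.3],[-1,-99,95,20,0,0,0.3],[-1,-99,110,45,0,0,0.3],[-1,-99,113,75,0,0,0.3],[-1,-99,113,100,0,0,0.3]]'
```

```text
w3P (0.105, 0.13) 1198 [[0.434, -0.343, 0.107], [0.456, -0.322, 0.122]] v [-0.24381537 -0.22170577]
w3P (0.03, 0.09) 3429 [[0.422, -0.338, 0.032], [0.469, -0.308, 0.089]] v [-0.2390851  -0.20795879]
w4P (0.105, 0.13) 529 [[0.435, -0.343, 0.107], [0.457, -0.322, 0.122]] v [-0.24310863 -0.22165013]
w4P (0.03, 0.09) 1926 [[0.426, -0.343, 0.032], [0.471, -0.308, 0.089]] v [-0.23935307 -0.20784238]
leg [[ 0.02067787 -0.0280674 ]
 [ 0.13525146  0.03133094]]
((78.206298828125, 1.650686264038086), (116.8778305053711, 60.605926513671875), 0.6437838673591614)
time_s: 9.25
tcp_pos: [0.3689, -0.1847, 0.2657]
ee_rot: [[0.977, -0.212, -0.001], [-0.212, -0.977, 0.0], [-0.001, -0.0, -1.0]]
wrist_force: [0.1, 0.4, -2.2]
gripper_width: 0.687
gripper_force: 30.0
```

```bash
python3 -m creep '[[-1,0,-2,10,0,0,-0.3],[-1,0,-4.5,22,0,0,-0.3],[-1,0,-4.5,32,0,0,-0.3],[-1,0,-4.5,36,0,0,-0.3],[-1,5,-4.5,37,0,0,-0.3],[-1,15,-4.5,37,0,0,-0.3],[-1,27,-4.5,37,0,0,-0.3],[-1,40,-4.5,37,0,0,-0.3]]'; python3 - <<'E'
from h import *
s=r.sense(); p=s["tcp_pos"]; print(p[0]*.9781-p[1]*.2079,p[0]*.2079+p[1]*.9781,np.degrees(np.arctan2(s["ee_rot"][1][0],s["ee_rot"][0][0])))
im,d=vision.capture("wrist"); P=cloud("wrist",d,s).reshape(-1,3)
k=P[(P[:,2]>.035)&(P[:,2]<.052)]; t=(k-p)@np.array(s["ee_rot"]); k=k[(abs(t[:,1])<.04)&(t[:,0]>.06)&(t[:,0]<.14)]
v=.2079*k[:,0]+.9781*k[:,1]; print(len(k),"leg v",np.percentile(v,[1,99]),"ztop",np.median(k[:,2]))
E
```

```text
time_s: 9.92
tcp_pos: [0.4127, -0.1882, 0.2308]
ee_rot: [[0.979, -0.204, 0.002], [-0.204, -0.979, -0.0], [0.002, -0.0, -1.0]]
wrist_force: [0.0, -0.6, -2.3]
gripper_width: 0.684
gripper_force: 30.0
0.44280375195457383 -0.09826617239614964 -11.7640712195621
16246 leg v [-0.12912961 -0.07069221] ztop 0.04358741563601194
```

```bash
python3 -m creep '[[-1,12,0.2,0,0,0,0],[-1,24,0.3,0,0,0,0],[-1,36,0.4,0,0,0,0],[-1,48,0.5,0,0,0,0],[-1,60,0.5,0,0,0,0],[-1,72,0.5,0,0,0,0],[-1,82,0.5,0,0,0,0],[-1,87,0.5,0,0,0,0]]'; python3 -m creep '[[-1,0,0,3,0,0,0],[-1,0,0,6,0,0,0],[-1,0,0,8,0,0,0],[-1,0,0,9.5,0,0,0],[-1,0,0,10,0,0,0],[-1,0,0,10,0,0,0]]'; python3 - <<'E'
from h import *
s=r.sense(); p=s["tcp_pos"]; print(p[0]*.9781-p[1]*.2079,p[0]*.2079+p[1]*.9781,p[2],s["wrist_force"],np.degrees(np.arctan2(s["ee_rot"][1][0],s["ee_rot"][0][0])))
E
```

```text
time_s: 10.63
tcp_pos: [0.4981, -0.2065, 0.2304]
ee_rot: [[0.979, -0.204, 0.002], [-0.204, -0.979, -0.001], [0.002, 0.0, -1.0]]
wrist_force: [0.5, 1.0, -2.9]
gripper_width: 0.687
gripper_force: 30.0
time_s: 11.13
tcp_pos: [0.4962, -0.2062, 0.2196]
ee_rot: [[0.979, -0.204, -0.001], [-0.204, -0.979, 0.0], [-0.001, 0.0, -1.0]]
wrist_force: [0.1, -1.0, -1.6]
gripper_width: 0.69
gripper_force: 30.0
0.5282185605076679 -0.09851430244029749 0.2196051864299034 [ 0.05944225 -0.97534093 -1.57238972] -11.78885293841981
```

```bash
python3 -m creep '[[-1,2,0,0,0,0,0],[-1,4,0,0,0,0,0],[-1,6,0,0,0,0,0],[-1,7,0,0,0,0,0],[-1,8,0,0,0,0,0]]'; python3 -m creep '[[-1,0.5,0,0.5,0,0,0],[-1,1,0,1,0,0,0],[-1,1,0,1,0,0,0]]';python3 -m creep '[[-1,0.5,0,0,0,0,0],[-1,1,0,0,0,0,0],[-1,1,0,0,0,0,0]]'; python3 - <<'E'
from h import *
s=r.sense(); p=s["tcp_pos"]; print(p[0]*.9781-p[1]*.2079,p[0]*.2079+p[1]*.9781,p[2],s["wrist_force"])
E
```

```text
time_s: 11.55
tcp_pos: [0.5043, -0.2079, 0.2197]
ee_rot: [[0.979, -0.204, -0.001], [-0.204, -0.979, 0.0], [-0.001, 0.0, -1.0]]
wrist_force: [-1.7, 1.1, -1.3]
gripper_width: 0.686
gripper_force: 30.0
time_s: 11.8
tcp_pos: [0.5046, -0.208, 0.2188]
ee_rot: [[0.979, -0.204, -0.003], [-0.204, -0.979, 0.0], [-0.003, 0.0, -1.0]]
wrist_force: [-3.8, 1.3, 2.5]
gripper_width: 0.686
gripper_force: 30.0
time_s: 12.05
tcp_pos: [0.5049, -0.2081, 0.2188]
ee_rot: [[0.979, -0.204, -0.004], [-0.204, -0.979, 0.001], [-0.005, 0.0, -1.0]]
wrist_force: [-7.4, 2.5, 5.2]
gripper_width: 0.687
gripper_force: 30.0
0.5371337803611786 -0.09857305812156833 0.21877911212950393 [-7.43195476  2.49924692  5.2280823 ]
```

```bash
python3 -m creep '[[0.4,0,0,-0.5,0,0,0],[0.9,0,0,-0.5,0,0,0],[0.9,0,0,-0.5,0,0,0],[0.9,0,0,-0.5,0,0,0],[0.9,0,0,-0.5,0,0,0],[0.9,0,0,-0.5,0,0,0]]'; python3 -m creep '[[0.9,0,0,-5,0,0,0],[0.9,0,0,-20,0,0,0],[0.9,-3,0,-50,0,0,0],[0.9,-10,0,-80,0,0,0],[0.9,-15,0,-105,0,0,0],[0.9,-20,0,-110,0,0,0],[0.9,-20,0,-110,0,0,0]]'; python3 - <<'E'
from h import *
s=r.sense(); im,d=vision.capture("wrist"); save("w5",im); P=cloud("wrist",d,s)
q=P.reshape(-1,3); q=q[~np.isnan(q[:,0])]
a=np.radians(-12); u=np.c_[q[:,0]*np.cos(a)+q[:,1]*np.sin(a),-q[:,0]*np.sin(a)+q[:,1]*np.cos(a),q[:,2]]
for n,zl,zh,x in [("leg",.028,.034,(.54,.673)),("flange",.07,.08,(.5,.56)),("stop",.037,.041,(.66,.69)),("lever",.13,.23,(.58,.69))]:
    k=u[(u[:,2]>zl)&(u[:,2]<zh)&(u[:,0]>x[0])&(u[:,0]<x[1])&(u[:,1]>-.135 if n!="lever" else u[:,1]<-.12)&(u[:,1]<-.065)]
    print(n,len(k),len(k) and (cv2.minAreaRect((k[:,:2]*1000).astype(np.float32)),np.percentile(k,[2,98],axis=0).round(4).tolist()))
p=s["tcp_pos"]; print(p,p[0]*.9781-p[1]*.2079,p[0]*.2079+p[1]*.9781)
for o in vision.find_in("wrist","lever_grip"): print(o, P[int(o["uv"][1]),int(o["uv"][0])])
E
```

```text
time_s: 12.55
tcp_pos: [0.5066, -0.2083, 0.2193]
ee_rot: [[0.979, -0.204, 0.001], [-0.204, -0.979, -0.0], [0.001, -0.0, -1.0]]
wrist_force: [1.0, 0.2, 0.1]
gripper_width: 0.93
gripper_force: 0.0
time_s: 13.13
tcp_pos: [0.4864, -0.2041, 0.3319]
ee_rot: [[0.979, -0.204, 0.005], [-0.204, -0.979, -0.001], [0.005, -0.001, -1.0]]
wrist_force: [-0.9, -0.3, 0.4]
gripper_width: 0.952
gripper_force: 0.0
leg 7356 (((587.6401977539062, -99.08027648925781), (66.71923828125, 95.84271240234375), 89.2907485961914), [[0.5419, -0.1284, 0.0302], [0.6318, -0.0712, 0.0332]])
flange 943 (((536.1676025390625, -99.16033935546875), (59.39754104614258, 8.696918487548828), 89.05677795410156), [[0.5325, -0.1275, 0.0707], [0.5403, -0.0706, 0.078]])
stop 163 (((676.7604370117188, -81.71870422363281), (33.40671920776367, 6.783902168273926), 89.11808013916016), [[0.6743, -0.0958, 0.038], [0.6801, -0.0652, 0.0408]])
lever 12921 (((633.4742431640625, -165.66043090820312), (27.109371185302734, 91.36688995361328), 0.3358042538166046), [[0.6205, -0.2037, 0.1631], [0.6442, -0.1221, 0.2104]])
[ 0.4864195  -0.20414998  0.33188619] 0.5182096913053126 -0.0985524777826347
{'uv': [67.1, 16.0], 'conf': 0.62} [ 0.71632499 -0.04251863  0.04501383]
{'uv': [368.5, 45.8], 'conf': 0.58} [ 0.58527764 -0.26358172  0.17401113]
```

View pics/w5.png

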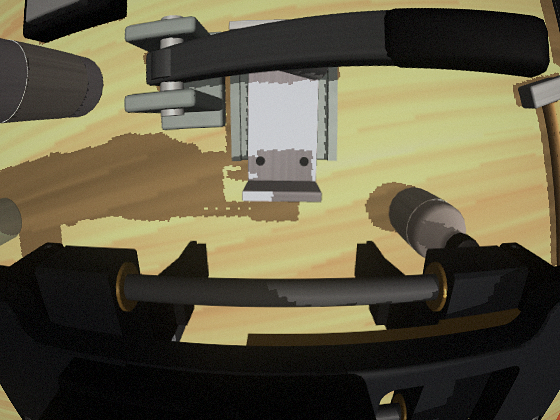

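```bash
python3 - <<'E'
from h import *
print(r.sense()["joints"])
E
python3 -m creep '[[0.4,0,0,-30,0,0,0],[0.4,0,0,-65,0,0,0],[0.4,0,10,-90,0,0,0],[0.4,20,25,-98,0,0,0],[0.4,50,45,-98,0,0,0],[0.4,80,65,-98,0,0,0],[0.4,105,80,-98,0,0,0],[0.4,114,86,-98,0,0,0]]'
```

```text
[-5.13516249e+00  1.66599328e+01 -1.94390168e+01 -2.96419701e-02
 -5.39198743e+01  8.33460833e+01]
time_s: 13.9
tcp_pos: [0.5833, -0.3141, 0.4234]
ee_rot: [[0.979, -0.206, -0.004], [-0.206, -0.979, 0.001], [-0.004, -0.0, -1.0]]
wrist_force: [0.6, -0.4, 0.3]
gripper_width: 0.702
gripper_force: 0.0
```

```bash
python3 -m creep '[[0.2,0,0,0,0,0,7],[0.2,0,0,0,0,0,14],[0.2,0,0,0,0,0,21],[0.2,0,0,0,0,0,28],[0.2,0,0,0,0,0,35],[0.2,0,0,0,0,0,42],[0.2,0,0,0,0,0,49],[0.2,0,0,0,0,0,56]]';python3 -m creep '[[0.2,0,0,0,0,0,7],[0.2,0,0,0,0,0,14],[0.2,0,0,0,0,0,21],[0.2,0,0,0,0,0,28],[0.2,0,0,0,0,0,34],[0.2,0,0,0,0,0,34],[0.2,0,0,0,0,0,34]]'; python3 - <<'E'
from h import *
s=r.sense(); im,d=vision.capture("wrist"); save("w6",im); P=cloud("wrist",d,s)
q=P.reshape(-1,3); q=q[~np.isnan(q[:,0])]
R=np.array(s["ee_rot"]); p=np.array(s["tcp_pos"])
u=np.c_[.9781*q[:,0]-.2079*q[:,1],.2079*q[:,0]+.9781*q[:,1],q[:,2]]
k=u[(u[:,2]>.16)&(u[:,2]<.23)&(abs(u[:,0]-.633)<.03)&(u[:,1]<-.13)]
print(len(k),np.percentile(k,[1,50,99],axis=0) if len(k) else 0)
print("z top at v=-.184",np.median(k[abs(k[:,1]+.184)<.004,2]) if len(k) else 0, "expect", .186+.012/np.cos(.5))
g=np.array([.9781*.6325-.2079*.184,-.2079*.6325-.9781*.184,.35]); print(s["tcp_pos"],"yaw",np.degrees(np.arctan2(R[1,0],R[0,0])),"go",R.T@(g-p)*1000,s["joints"][5])
E
```

```text
time_s: 14.57
tcp_pos: [0.5813, -0.3118, 0.4245]
ee_rot: [[0.372, -0.928, -0.004], [-0.928, -0.372, 0.001], [-0.003, 0.003, -1.0]]
wrist_force: [-0.5, -0.2, -0.4]
gripper_width: 0.599
gripper_force: 0.0
time_s: 15.15
tcp_pos: [0.5811, -0.3117, 0.4252]
ee_rot: [[-0.202, -0.979, -0.003], [-0.979, 0.202, 0.001], [-0.0, 0.003, -1.0]]
wrist_force: [-0.2, -0.7, 0.4]
gripper_width: 0.6
gripper_force: 0.0
3261 [[ 0.62078532 -0.21467359  0.17286111]
 [ 0.63352743 -0.18812301  0.19981245]
 [ 0.64598824 -0.13718069  0.2113067 ]]
z top at v=-.184 0.2002102867364585 expect 0.19967392712789458
[ 0.58113795 -0.31174974  0.42523146] yaw -101.6369232713175 go [-0.09819192  0.54554232 75.23362046] 2.558023243584618
```

View pics/w6.png

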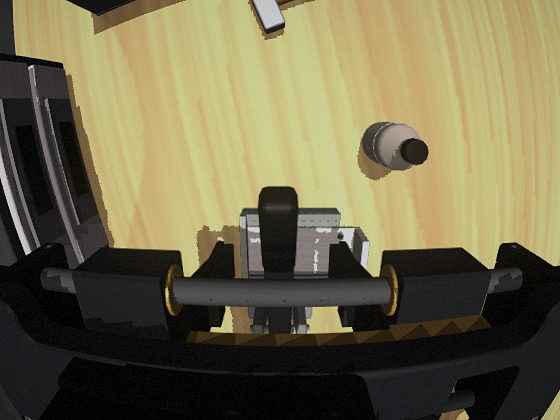

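```bash
python3 -m creep '[[0.2,0,0.5,25,0,0,0],[0.2,0,0.5,50,0,0,0],[0.2,0,0.5,68,0,0,0],[0.2,0,0.5,75,0,0,0],[0.2,0,0.5,75,0,0,0],[-1,0,0.5,75,0,0,0],[-1,0,0.5,75,0,0,0],[-1,0,0.5,75,0,0,0]]';python3 -m creep '[[-1,0,0,0,0,0,0],[-1,0,0,0,0,0,0],[-1,0,0,0,0,0,0]]'
```

```text
time_s: 15.87
tcp_pos: [0.5807, -0.3117, 0.354]
ee_rot: [[-0.204, -0.979, 0.003], [-0.979, 0.204, -0.001], [0.001, -0.003, -1.0]]
wrist_force: [-0.1, 0.4, -0.0]
gripper_width: 0.456
gripper_force: 0.0
time_s: 16.12
tcp_pos: [0.5815, -0.3117, 0.3535]
ee_rot: [[-0.203, -0.979, 0.006], [-0.979, 0.203, -0.002], [0.001, -0.006, -1.0]]
wrist_force: [5.6, -1.2, 0.1]
gripper_width: 0.299
gripper_force: 30.0
```

```bash
python3 -m creep '[[-1,2.7,0,5,0,0,0],[-1,5.1,0,10,0,0,0],[-1,7.4,0,15,0,0,0],[-1,9.5,0,20.4,0,0,0],[-1,11.5,0,25.6,0,0,0],[-1,13.3,0,31,0,0,0],[-1,15,0,36.4,0,0,0],[-1,16.4,0,41.8,0,0,0]]';python3 -m creep '[[-1,1.3,0,5.5,0,0,0],[-1,2.5,0,11,0,0,0],[-1,3.4,0,16.5,0,0,0],[-1,4.2,0,22,0,0,0],[-1,4.8,0,27.6,0,0,0],[-1,5.3,0,33.2,0,0,0],[-1,5.5,0,38.8,0,0,0],[-1,5.6,0,44.5,0,0,0]]'
```

```text
time_s: 16.78
tcp_pos: [0.5782, -0.3276, 0.3141]
ee_rot: [[-0.203, -0.979, 0.007], [-0.979, 0.203, -0.003], [0.001, -0.007, -1.0]]
wrist_force: [1.3, 2.3, 9.9]
gripper_width: 0.298
gripper_force: 30.0
time_s: 17.45
tcp_pos: [0.577, -0.3339, 0.2706]
ee_rot: [[-0.202, -0.979, 0.006], [-0.979, 0.202, -0.004], [0.003, -0.007, -1.0]]
wrist_force: [-0.1, 0.5, 14.2]
gripper_width: 0.289
gripper_force: 30.0
```

```bash
python3 -m creep '[[-1,0,0,2,0,0,0],[-1,0,0,4,0,0,0],[-1,0,0,4,0,0,0]]';python3 -m creep '[[-1,0,0,1.5,0,0,0],[-1,0,0,2.5,0,0,0],[-1,0,0,2.5,0,0,0]]'
```

```text
time_s: 17.7
tcp_pos: [0.577, -0.334, 0.2665]
ee_rot: [[-0.202, -0.979, 0.006], [-0.979, 0.202, -0.004], [0.003, -0.007, -1.0]]
wrist_force: [-1.0, 0.3, 13.3]
gripper_width: 0.293
gripper_force: 30.0
time_s: 17.95
tcp_pos: [0.577, -0.3339, 0.2643]
ee_rot: [[-0.202, -0.979, 0.006], [-0.979, 0.202, -0.004], [0.003, -0.007, -1.0]]
wrist_force: [-0.8, 0.6, 13.7]
gripper_width: 0.293
gripper_force: 30.0
```

```bash
python3 -m creep '[[-1,0,0,1.5,0,0,0],[-1,0,0,2.5,0,0,0],[-1,0,0,2.5,0,0,0]]';python3 -m creep '[[-1,0,0,1,0,0,0],[-1,0,0,2,0,0,0],[-1,0,0,2,0,0,0]]'
```

```text
time_s: 18.2
tcp_pos: [0.577, -0.3339, 0.2636]
ee_rot: [[-0.202, -0.979, 0.006], [-0.979, 0.202, -0.005], [0.004, -0.007, -1.0]]
wrist_force: [-3.2, 1.7, 19.9]
gripper_width: 0.296
gripper_force: 30.0
time_s: 18.45
tcp_pos: [0.5769, -0.3338, 0.2633]
ee_rot: [[-0.201, -0.98, 0.007], [-0.98, 0.201, -0.006], [0.004, -0.008, -1.0]]
wrist_force: [-5.8, 4.1, 26.3]
gripper_width: 0.294
gripper_force: 30.0
```

```bash
python3 -m creep '[[-1,0,0,0,0,0,0],[-1,0,0,0,0,0,0],[-1,0,0,0,0,0,0],[-1,0,0,0,0,0,0],[-1,0,0,0,0,0,0],[-1,0,0,0,0,0,0],[-1,0,0,0,0,0,0],[-1,0,0,0,0,0,0]]'; python3 - <<'E'
from h import *
for c in ["side","top"]:
    im,d=vision.capture(c); q=cloud(c,d).reshape(-1,3); q=q[~np.isnan(q[:,0])]
    u=np.c_[.9781*q[:,0]-.2079*q[:,1]-.633,.2079*q[:,0]+.9781*q[:,1]+.101,q[:,2]]
    for v in [-.06,-.04,-.02,0,.02,.04]:
        k=u[(abs(u[:,0])<.008)&(abs(u[:,1]-v)<.01)&(u[:,2]>.05)&(u[:,2]<.25)]
        if len(k): print(c,v,len(k),np.median(k[:,2]))
print(r.sense()["time_s"],r.sense()["wrist_force"])
E
```

```text
time_s: 19.12
tcp_pos: [0.5769, -0.3338, 0.2633]
ee_rot: [[-0.201, -0.979, 0.007], [-0.98, 0.201, -0.006], [0.004, -0.008, -1.0]]
wrist_force: [-5.4, 3.2, 26.6]
gripper_width: 0.295
gripper_force: 30.0
top -0.06 23 0.10966607473754109
top -0.04 27 0.10952275283575807
top -0.02 9 0.10862985381311274
19.2167 [-5.21980534  4.54035856 25.94173554]
```

```bash
python3 -m creep '[[-1,0,0,-2,0,0,0],[-1,0,0,-4,0,0,0],[-1,0,0,-6,0,0,0],[-1,0,0,-8,0,0,0],[-1,0,0,-10,0,0,0],[-1,0,0,-12.5,0,0,0],[-1,-0.2,0,-15,0,0,0],[-1,-0.4,0,-17.5,0,0,0]]'; python3 -m creep '[[-1,-0.3,0,-2.8,0,0,0],[-1,-0.6,0,-5.6,0,0,0],[-1,-1,0,-8.4,0,0,0],[-1,-1.4,0,-11.2,0,0,0],[-1,-1.9,0,-14,0,0,0],[-1,-2.4,0,-16.8,0,0,0],[-1,-3,0,-19.5,0,0,0],[-1,-3.6,0,-22.2,0,0,0]]'; python3 -m creep '[[-1,-0.7,0,-2.7,0,0,0],[-1,-1.4,0,-5.4,0,0,0],[-1,-2.2,0,-8.1,0,0,0],[-1,-3,0,-10.8,0,0,0],[-1,-3.8,0,-13.5,0,0,0],[-1,-4.7,0,-16.1,0,0,0],[-1,-5.6,0,-18.7,0,0,0],[-1,-6.5,0,-21.3,0,0,0]]'
```

```text
time_s: 19.88
tcp_pos: [0.5771, -0.3336, 0.2768]
ee_rot: [[-0.202, -0.979, 0.006], [-0.979, 0.202, -0.005], [0.003, -0.007, -1.0]]
wrist_force: [-0.2, 0.4, 9.7]
gripper_width: 0.293
gripper_force: 30.0
time_s: 20.55
tcp_pos: [0.5776, -0.3305, 0.299]
ee_rot: [[-0.202, -0.979, 0.006], [-0.979, 0.202, -0.006], [0.004, -0.007, -1.0]]
wrist_force: [0.6, -2.4, 9.4]
gripper_width: 0.291
gripper_force: 30.0
time_s: 21.22
tcp_pos: [0.5788, -0.3246, 0.3204]
ee_rot: [[-0.203, -0.979, 0.006], [-0.979, 0.203, -0.007], [0.005, -0.007, -1.0]]
wrist_force: [0.5, -4.6, 8.7]
gripper_width: 0.295
gripper_force: 30.0
```

```bash
python3 -m creep '[[-1,-0.6,0,-2.6,0,0,0],[-1,-1.3,0,-5.2,0,0,0],[-1,-2.1,0,-7.8,0,0,0],[-1,-3,0,-10.4,0,0,0],[-1,-3.9,0,-13,0,0,0],[-1,-4.9,0,-15.6,0,0,0],[-1,-5.9,0,-18.2,0,0,0],[-1,-6.9,0,-20.8,0,0,0]]'; python3 -m creep '[[-1,-1,0,-2.5,0,0,0],[-1,-2,0,-5,0,0,0],[-1,-3,0,-7.5,0,0,0],[-1,-4,0,-10,0,0,0],[-1,-4,0,-11,0,0,0],[-1,-4,0,-11,0,0,0]]'
```

```text
time_s: 21.88
tcp_pos: [0.5803, -0.317, 0.3403]
ee_rot: [[-0.203, -0.979, 0.006], [-0.979, 0.203, -0.005], [0.003, -0.007, -1.0]]
wrist_force: [2.1, -0.7, 6.7]
gripper_width: 0.296
gripper_force: 30.0
time_s: 22.38
tcp_pos: [0.5813, -0.3128, 0.3493]
ee_rot: [[-0.203, -0.979, 0.006], [-0.979, 0.203, -0.003], [0.002, -0.006, -1.0]]
wrist_force: [4.9, -1.7, 2.4]
gripper_width: 0.301
gripper_force: 30.0
```

```bash
python3 -m creep '[[-1,-0.5,0,-1,0,0,0],[-1,-0.5,0,-2,0,0,0],[-1,-0.5,0,-2,0,0,0]]'; python3 -m creep '[[-1,0,0,-1,0,0,0],[-1,0,0,-2,0,0,0],[-1,0,0,-2,0,0,0]]'; python3 - <<'E'
from h import *
s=r.sense(); im,d=vision.capture("top"); q=cloud("top",d).reshape(-1,3); p=np.load("topP.npy").reshape(-1,3)
for n,q in [("now",q),("before",p)]:
    u=np.c_[.9781*q[:,0]-.2079*q[:,1]-.633,.2079*q[:,0]+.9781*q[:,1]+.101,q[:,2]]
    for v in [-.06,-.04,-.02,0]:
        k=u[(abs(u[:,0])<.008)&(abs(u[:,1]-v)<.01)&(u[:,2]>.1)&(u[:,2]<.25)]
        if len(k): print(n,v,len(k),np.median(k[:,2]))
E
```

```text
time_s: 22.63
tcp_pos: [0.5815, -0.3127, 0.3495]
ee_rot: [[-0.204, -0.979, 0.005], [-0.979, 0.204, -0.003], [0.002, -0.005, -1.0]]
wrist_force: [6.6, -5.4, -3.6]
gripper_width: 0.295
gripper_force: 30.0
time_s: 22.88
tcp_pos: [0.5816, -0.3128, 0.3497]
ee_rot: [[-0.204, -0.979, 0.004], [-0.979, 0.204, -0.002], [0.001, -0.004, -1.0]]
wrist_force: [7.9, -6.9, -9.0]
gripper_width: 0.292
gripper_force: 30.0
now -0.06 16 0.18467985678171217
now -0.04 32 0.17358968827477095
now -0.02 30 0.1610549567141505
now 0 10 0.1564222251210553
before -0.06 31 0.18683111557209164
before -0.04 28 0.173560766632745
before -0.02 29 0.16152085808707373
before 0 30 0.15095165025376012
```

```bash
python3 -m creep '[[0.2,0,0,2,0,0,0],[0.2,0,0,2,0,0,0],[0.2,0,0,2,0,0,0],[0.2,0,0,2,0,0,0],[0.2,0,0,2,0,0,0]]'; python3 -m creep '[[0.2,0,0,-10,0,0,0],[0.2,0,0,-35,0,0,0],[0.2,0,0,-65,0,0,0],[0.2,0,0,-95,0,0,0],[0.2,0,0,-110,0,0,0]]'; python3 -m creep '[[0.2,-10,25,0,0,0,0],[0.2,-25,55,0,0,0,0],[0.2,-40,90,0,0,0,0],[0.2,-55,120,0,0,0,0],[0.2,-60,130,0,0,0,0],[0.2,-60,130,0,0,0,0]]'; python3 - <<'E'
from h import *
s=r.sense(); print(s["tcp_pos"],s["time_s"]); im,d=vision.capture("wrist"); save("w7",im); q=cloud("wrist",d,s).reshape(-1,3)
im,d=vision.capture("top"); save("top7",im); Q=cloud("top",d).reshape(-1,3)
for n,c in [("w",q),("t",Q)]:
    u=np.c_[.9781*c[:,0]-.2079*c[:,1]-.633,.2079*c[:,0]+.9781*c[:,1]+.101,c[:,2]]
    k=u[(u[:,2]>.069)&(u[:,2]<.081)&(abs(u[:,0]+.096)<.03)&(abs(u[:,1])<.05)]
    print(n,"flange",len(k),len(k) and np.percentile(k,[2,50,98],axis=0).round(4).tolist())
k=Q[(Q[:,0]>.6)&(Q[:,0]<.76)&(Q[:,1]>.2)&(Q[:,1]<.4)&(Q[:,2]>.075)]; print(cv2.minAreaRect((k[:,:2]*1000).astype(np.float32)),np.median(k[:,2]))
o=np.vstack([cv2.resize(cv2.imread("pics/top7.png")[140:280,100:460],(720,280)),cv2.resize(cv2.imread("pics/w7.png"),(720,540))[:300]]); cv2.imwrite("pics/f.png",o)
E
```

```text
time_s: 23.35
tcp_pos: [0.5799, -0.3115, 0.3498]
ee_rot: [[-0.204, -0.979, -0.001], [-0.979, 0.204, 0.0], [-0.0, 0.001, -1.0]]
wrist_force: [0.3, -0.2, -0.3]
gripper_width: 0.56
gripper_force: 0.0
time_s: 23.77
tcp_pos: [0.5801, -0.3118, 0.4656]
ee_rot: [[-0.204, -0.979, 0.007], [-0.979, 0.204, -0.004], [0.002, -0.007, -1.0]]
wrist_force: [0.6, -0.5, 0.4]
gripper_width: 0.599
gripper_force: 0.0
time_s: 24.27
tcp_pos: [0.4629, -0.2252, 0.4619]
ee_rot: [[-0.203, -0.979, 0.003], [-0.979, 0.203, -0.0], [-0.0, -0.003, -1.0]]
wrist_force: [0.6, -1.2, 0.2]
gripper_width: 0.605
gripper_force: 0.0
[ 0.46287618 -0.22515136  0.4619173 ] 24.2667
w flange 346 [[-0.1012, -0.0277, 0.0729], [-0.0974, -0.0001, 0.0766], [-0.0932, 0.0288, 0.0781]]
t flange 0 0
((660.5011596679688, 305.12481689453125), (87.24693298339844, 111.64400482177734), 2.649550199508667) 0.08852770751753547
```

View pics/f.png

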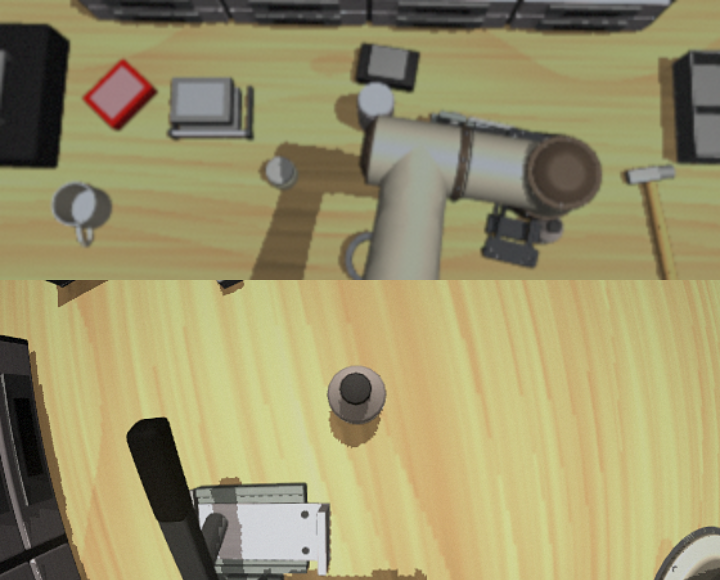

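The boxes are still stacked behind the rack. The bracket lies in the channel with its flange 1 mm from nominal, the lever is up, and the oil bottle, can and jar are standing in place.

```bash
python3 -c "from station import r; print(r.finish_job())"
```

```text
the job is handed in; nothing more can be done
None
```

The job is handed in at about 24 s on the robot's clock, verdict not shown: the bracket lies flat in the press against the stop (flange within about 1 mm of nominal), the lever was pressed fully down, held for over half a second and eased up to its top stop in about 3 s, and the boxes are still stacked.

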